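# Find the full spice tin by its weight

## Robot

A 6-joint arm with a two-finger parallel gripper is mounted at the origin on the work surface. World frame = base frame: x ahead of the robot, y to its left, z up, the work surface at z = 0. Lengths are in m, angles in degrees, forces in N, time in s.
With the tool pointing down it reaches from about 0.3 to 0.75 m from the base axis. Payload 8.5 kg.
Tool frame: the origin (TCP) lies on the centre line of the jaws, within the pads' length; the fingertips stand 14 mm ahead of it and the grasp point (between the pads) lies 5 mm behind it; z points along the fingers, x is the direction in which the jaws open and shut, and the axes are right-handed (so a half turn about z gives the same grasp; the last joint's range is limited). The gripper opens to 85 mm and grips with 20 to 120 N. Pads are 22 mm wide; open, the fingers measure 114 mm over their backs; the gripper's body (76 mm by 85 mm) begins 54 mm behind the grasp point. The pads swing forward as they close: fully open they stand 13 mm farther back than shut.
Start: joints at [-83.784, 21.807, 74.336, -0, 83.858, -12.336], TCP at [0.175, -0.521, 0.245] pointing down, gripper open.
Joint ranges: [-178.18, 178.18], [-50.72, 133.34], [12.68, 142.11], [-81.47, 261.47], [9.98, 163.14], [-165.26, 165.26]. Speed limits (degrees/s): [136.94, 136.94, 180, 180, 180, 180].

## Interface

Orientations are given as a 3x3 rotation matrix whose columns are the frame's x, y, z axes.
In Python, from rig import * gives the robot as it stands.
- The arm moves only by the shell command python3 -m crank 'ROWS' [FORCE]. ROWS is JSON, one flat list of numbers, 7 for each row, row after row: the turn, a rotation vector about the world's x, y, z in rad, then the shift along the world's x, y, z in m, then the opening in per cent of the stroke, from 0 (shut) to 100 (fully open). A call has 1 to 20 rows; each row shifts and turns the commanded pose from where the row before left it; what a row does not reach is not made up. A row lasts 1/10 s, in which the tool goes at most 50 mm and 8.59 degrees, less where a joint would pass 70% of its speed; a pose out of reach is approached as far as the arm can. A call is refused whole if a number of a shift passes 0.05 or a number of a turn 0.15, either way. A call with a gripper value outside its range is refused whole. The fingers move at their own pace and stop on an object; FORCE is the grip in N (left out, the last holds). Time passes only in rows, so rows that do not move let the fingers close. It gives the time, the measured TCP pose, the force and the opening at its end, in the units of the state.
- observe(): the state, without advancing time (a new reading comes with each control period).
- get_image(name): name is "side" or "top"; returns a dict with "frame" (480x640x3 uint8, red, green, blue), "fov_y" (degrees; the focal length in pixels is half the picture's height over the tangent of half this angle, whatever the lens; pixels are square), "cx", "cy" (the principal point, pixels), "k1" (the pictures are not rectified: a ray, as slopes to the right and down, at radius r is drawn at 1 + k1 r^2 times it, then the intrinsics apply), "world_to_cam" (4x4, takes a point from world to camera coordinates). Camera axes: x right, y up, looking along -z (the intrinsics and any distortion apply to the point x, -y, -z); pixel columns grow to the right and rows downward; lengths in m; the calibration is good to about 2 mm. A picture is of the moment at which its call begins. There is no depth.
- close_job(): hands the job in, once; it reports no verdict.
The state is a dict: "time_s": time; "q": joint angles; "qvel": joint speeds; "joint_efforts": joint torques, N m; "position": TCP position; "tool_rot": TCP orientation; "ft_force": force on the tool from outside, world axes, zero at the start; "wrist_torque": the same for the moment, N m; "grip_width": finger opening in m.
Only numpy, scipy, OpenCV 4.12 (cv2) and the standard library are available. Lean on these libraries where they do the work, as an engineer would, in place of code of your own. Each camera call takes 0.05 s, during which the arm holds its last target. There are 200 camera calls.

## Task

One of the three identical closed spice tins on the display board is full and the other two are only part full: working from the robot's left to its right, heft each tin in turn, lifting it about 5 cm straight up off its cork mat and setting it back upright where it stood before trying the next (the last may stay in hand if it is the one). Then hold the heaviest tin up, upright and still, with its bottom about 20 cm above the counter and the other two standing on their own mats, and finish while still holding it there. Never drop a tin, and leave the sauce bottle and the loose tub beside the board alone.

Things in the scene. Friction and masses are not known exactly. Their poses are not given: they have to be found in the camera images.
- tin_a: One of three outwardly identical closed cylindrical spice tins, plain steel with a paper band: 58 mm diameter, 100 mm tall, straight sided, lid flush and never opened. Origin at the centre of its underside, z up along its axis. Starts upright on one of the three places, in any order (names do not follow the places). Weights cannot be seen: two part-full tins of 0.15 to 0.23 kg and one full tin of 0.36 to 0.46 kg.
- tin_b: One of three outwardly identical closed cylindrical spice tins, plain steel with a paper band: 58 mm diameter, 100 mm tall, straight sided, lid flush and never opened. Origin at the centre of its underside, z up along its axis. Starts upright on one of the three places, in any order (names do not follow the places). Weights cannot be seen: two part-full tins of 0.15 to 0.23 kg and one full tin of 0.36 to 0.46 kg.
- tin_c: One of three outwardly identical closed cylindrical spice tins, plain steel with a paper band: 58 mm diameter, 100 mm tall, straight sided, lid flush and never opened. Origin at the centre of its underside, z up along its axis. Starts upright on one of the three places, in any order (names do not follow the places). Weights cannot be seen: two part-full tins of 0.15 to 0.23 kg and one full tin of 0.36 to 0.46 kg.
- board: Fixed wooden display board lying on the counter, 120 mm (its x) by 380 mm (its y), 22 mm thick, with three round cork mats (80 mm diameter, 3 mm thick) in a row along its y axis, 130 mm apart, the middle one at its centre. Origin at the centre of its underside on the counter, turned up to 0.3 rad. Beyond it, clear of the tins by more than 80 mm, stands a fixed carton of tubs 92 mm tall.
- place_left (a point): Centre of the top of the cork mat at the robot's left (+y at yaw 0), 25 mm above the counter: the first place. Each tin starts within 8 mm of such a point.
- place_mid (a point): Centre of the top of the cork mat at the middle, 25 mm above the counter: the second place. Each tin starts within 8 mm of such a point.
- place_right (a point): Centre of the top of the cork mat at the robot's right (-y at yaw 0), 25 mm above the counter: the third place. Each tin starts within 8 mm of such a point.
- sauce: Bystander: loose sauce bottle, 54 mm diameter, 185 mm tall, standing on the counter off the board's left end. Origin at the centre of its underside. Leave alone.
- tub: Bystander: loose round lidded tub, 102 mm diameter, 42 mm tall, on the counter off the board's right end. Origin at the centre of its underside. Leave alone.

How it is judged:
By the outcome, as a careful person would: the job done as asked, in the order asked, and still so for the second after the job is handed in, while the arm keeps its last pose, push and grip.
It also fails if it takes over 72 s, if anything falls off the work surface, if the arm or the gripper's body presses on something with over 40 N, if the wrist force passes 120 N, or if a joint passes its speed limit or range.

## Working session

There is one attempt and no reset: what is moved stays moved. The work goes in short steps, Python scripts to look and compute and a shell command to move; the robot and the scene stay as the last step left them, time stands still between calls to the robot, and variables do not carry over. Pictures are saved under pics/ and viewed, about 8 in all and at most 12, crops included, and the job is handed in when it is done.

```bash
mkdir -p pics; cat > h.py <<'E'
from rig import *
import numpy as np, cv2
def snap(name,fn):
    im=get_image(name); cv2.imwrite('pics/'+fn+'.png',im['frame'][:,:,::-1])
    import pickle; pickle.dump(im,open('pics/'+fn+'.pkl','wb')); return im
def load(fn):
    import pickle; return pickle.load(open('pics/'+fn+'.pkl','rb'))
def ray(im,u,v):
    f=240/np.tan(np.radians(im['fov_y'])/2)
    K=np.array([[f,0,im['cx']],[0,f,im['cy']],[0,0,1]])
    p=cv2.undistortPoints(np.array([[[u,v]]],float),K,np.array([im['k1'],0,0,0.]))[0,0]
    M=np.array(im['world_to_cam']); R=M[:3,:3]
    return -R.T@M[:3,3], R.T@np.array([p[0],-p[1],-1])
def atz(im,u,v,z):
    c,d=ray(im,u,v); return c+d*(z-c[2])/d[2]
def proj(im,P):
    f=240/np.tan(np.radians(im['fov_y'])/2); M=np.array(im['world_to_cam'])
    q=M[:3,:3]@np.array(P)+M[:3,3]; x,y=q[0]/-q[2],-q[1]/-q[2]; s=1+im['k1']*(x*x+y*y)
    return np.array([im['cx']+f*x*s,im['cy']+f*y*s])
E
python3 - <<'E'
from h import *
for n in('top','side'):
    im=snap(n,n+'0'); print(n,im['fov_y'],im['k1'],ray(im,320,240))
o=observe();print({k:np.round(v,3).tolist() for k,v in o.items()})
E
```

```text
top 50.73383525697122 -0.0939658509392472 (array([0.3966121 , 0.01356368, 0.94658946]), array([ 0.16978613, -0.00742436, -0.98566102]))
side 46.000043557956424 -0.01616536408470804 (array([ 0.51442879, -0.89531219,  0.67039411]), array([ 0.04430111,  0.84179858, -0.53810457]))
{'time_s': 0.1, 'q': [-83.782, 21.834, 74.377, -0.001, 83.857, -12.337], 'qvel': [0.136, -0.056, -0.176, -0.01, 0.086, -0.021], 'joint_efforts': [0.005, -44.922, -23.166, -0.0, 0.004, 0.0], 'position': [0.175, -0.521, 0.245], 'tool_rot': [[0.318, -0.948, -0.0], [-0.948, -0.318, 0.001], [-0.001, -0.0, -1.0]], 'ft_force': [-0.13, 0.269, 1.27], 'wrist_torque': [-0.055, 0.014, 0.008], 'grip_width': 0.085}
```

View pics/top0.png

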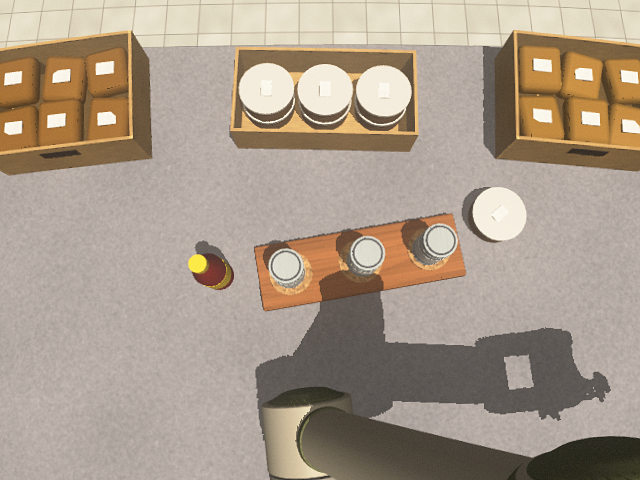

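View pics/side0.png

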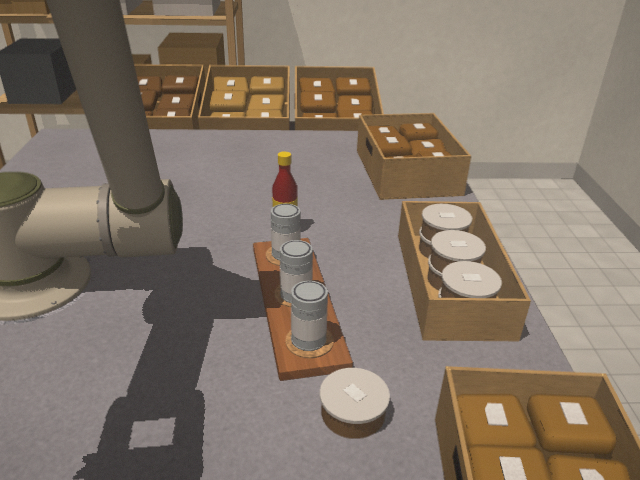

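The top view shows the tin lids near (287,264), (368,252) and (440,240), and the board's corners near (254,247), (452,213), (466,275) and (264,310). The bottle is off the left end and the tub off the right. I'll enlarge the area around the tins.

```bash
python3 - <<'E'
from h import *
im=load('top0'); c=im['frame'][205:315,245:475,::-1]
cv2.imwrite('pics/crop.png',cv2.resize(c,None,fx=3.4,fy=3.4,interpolation=cv2.INTER_CUBIC))
for p in [(254,247),(452,213),(466,275),(264,310)]: print(atz(im,*p,.022).round(4))
for p in [(287,264),(368,252),(440,240)]: print(atz(im,*p,.125).round(4))
E
```

```text
[0.5431 0.1288 0.022 ]
[ 0.6066 -0.2424  0.022 ]
[ 0.4894 -0.2625  0.022 ]
[0.4275 0.1086 0.022 ]
[0.4985 0.0614 0.125 ]
[ 0.5179 -0.0713  0.125 ]
[ 0.5374 -0.1913  0.125 ]
```

View pics/crop.png

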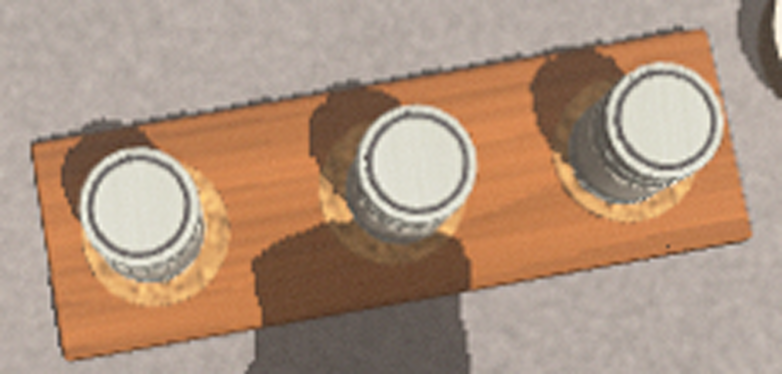

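The enlarged crop puts the lid rings at crop positions (139,206), (416,160) and (662,118). In the full picture that is (285.5,265.3), (367,251.8) and (439.4,239.4). I'll check them against the side view's lids at about (286,212), (296,248) and (309,293).

```bash
python3 - <<'E'
from h import *
t=load('top0'); s=load('side0'); 
C=np.array([atz(t,*p,.022) for p in [(254,247),(452,213),(466,275),(264,310)]])
c=C.mean(0); d=(C[0]+C[3]-C[1]-C[2])[:2]; print('len',np.linalg.norm(d)/2,'yaw',np.arctan2(-d[0],d[1])); d/=np.linalg.norm(d)
for k in(1,0,-1): print('place',(c[:2]+.13*k*d).round(4))
for p in [(285.5,265.3),(367,251.8),(439.4,239.4)]:
    P=atz(t,*p,.125); print('tin',P.round(4),'in side',proj(s,P).round(1))
print('bottle',atz(t,198,263,.185).round(3),'tub',atz(t,499,214,.042).round(3))
E
cd pics; python3 -c "
import cv2;i=cv2.imread('side0.png')[190:370,235:365];cv2.imwrite('crs.png',cv2.resize(i,None,fx=3.3,fy=3.3,interpolation=2))"
```

```text
len 0.3764373969805393 yaw 0.16734377484331084
place [0.495  0.0613]
place [ 0.5166 -0.0669]
place [ 0.5383 -0.195 ]
tin [0.4964 0.0639 0.125 ] in side [285.6 210.7]
tin [ 0.5182 -0.0697  0.125 ] in side [297.1 248.5]
tin [ 0.5384 -0.1903  0.125 ] in side [310.3 290.8]
bottle [0.493 0.194 0.185] tub [ 0.6   -0.325  0.042]
```

View pics/crs.png

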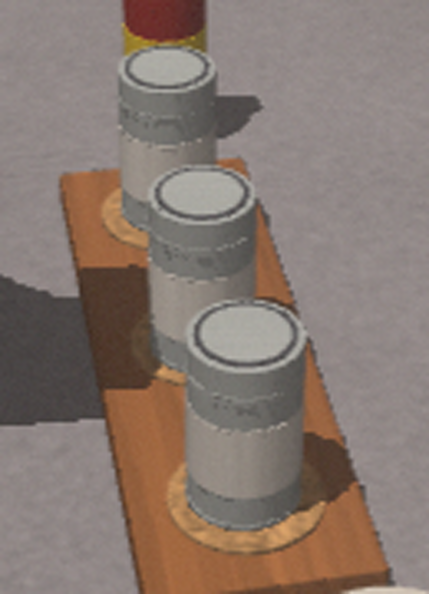

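```bash
python3 -m crank '[0,0,0.071,0.016,0.029,0,100, 0,0,0.071,0.016,0.029,0,100, 0,0,0.071,0.016,0.029,0,100, 0,0,0.071,0.016,0.029,0,100, 0,0,0.071,0.016,0.029,0,100, 0,0,0.071,0.016,0.029,0,100, 0,0,0.071,0.016,0.029,0,100, 0,0,0.071,0.016,0.029,0,100, 0,0,0.071,0.016,0.029,0,100, 0,0,0.071,0.016,0.029,0,100, 0,0,0.071,0.016,0.029,0,100, 0,0,0.071,0.016,0.029,0,100, 0,0,0.071,0.016,0.029,0,100, 0,0,0.071,0.016,0.029,0,100, 0,0,0.071,0.016,0.029,0,100, 0,0,0.071,0.016,0.029,0,100, 0,0,0.071,0.016,0.029,0,100, 0,0,0.071,0.016,0.029,0,100, 0,0,0.071,0.016,0.029,0,100, 0,0,0.071,0.016,0.029,0,100]' 40
python3 -c "
from h import *
o=observe();print(o['position'],o['tool_rot'],o['ft_force'],o['q'])"
```

```text
time_s: 2.1
position: [0.4953, 0.06, 0.2451]
tool_rot: [[0.985, 0.175, -0.001], [0.175, -0.985, 0.0], [-0.001, -0.0, -1.0]]
ft_force: [0.6, -1.2, 0.3]
grip_width: 0.0856
[0.49533739 0.05997403 0.24505007] [[ 9.84548848e-01  1.75109002e-01 -6.34442706e-04]
 [ 1.75109047e-01 -9.84549045e-01  1.62316143e-05]
 [-6.21797658e-04 -1.27077475e-04 -9.99999799e-01]] [ 0.61836692 -1.17297631  0.32014081] [-6.71536423e+00  1.67078395e+01  8.21822921e+01 -3.36726798e-03
  8.11460786e+01 -1.67998486e+01]
```

The side view's lids are at (285.9,210.6), (296.5,248.8) and (309.8,291.2), within 1 px of the top-view positions projected into it. I'm descending on the left tin.

```bash
python3 -m crank '[0,0,0,0.001,0.004,0,100, 0,0,0,0,0,-0.02,100, 0,0,0,0,0,-0.02,100, 0,0,0,0,0,-0.02,100, 0,0,0,0,0,-0.02,100, 0,0,0,0,0,-0.02,100, 0,0,0,0,0,-0.02,100, 0,0,0,0,0,-0.02,100, 0,0,0,0,0,-0.02,100, 0,0,0,0,0,0,100, 0,0,0,0,0,0,100, 0,0,0,0,0,0,100, 0,0,0,0,0,0,100]' 40
python3 -c "
from h import *
o=observe();print(o['position'],o['ft_force'],o['joint_efforts'])"
python3 -m crank '[0,0,0,0,0,0,0, 0,0,0,0,0,0,0, 0,0,0,0,0,0,0, 0,0,0,0,0,0,0, 0,0,0,0,0,0,0, 0,0,0,0,0,0,0, 0,0,0,0,0,0,0, 0,0,0,0,0,0,0, 0,0,0,0,0,0,0, 0,0,0,0,0,0,0]' 40
```

```text
time_s: 3.4
position: [0.4964, 0.0625, 0.0862]
tool_rot: [[0.985, 0.172, 0.002], [0.172, -0.985, -0.0], [0.002, 0.0, -1.0]]
ft_force: [0.3, -0.7, -0.3]
grip_width: 0.0852
[0.49637564 0.06249152 0.08624437] [ 0.33281611 -0.65361323 -0.28973898] [-6.20334316e-02 -4.30470300e+01 -1.63253456e+01 -1.93170039e-03
  4.88223377e-03  6.79852074e-04]
time_s: 4.4
position: [0.4962, 0.0626, 0.0859]
tool_rot: [[0.985, 0.172, 0.001], [0.172, -0.985, -0.0], [0.001, 0.0, -1.0]]
ft_force: [-0.5, -0.5, 5.5]
grip_width: 0.0576
```

```bash
python3 -m crank '[0,0,0,0,0,0.005,0, 0,0,0,0,0,0.01,0, 0,0,0,0,0,0.01,0, 0,0,0,0,0,0.01,0, 0,0,0,0,0,0.01,0, 0,0,0,0,0,0.005,0, 0,0,0,0,0,0,0, 0,0,0,0,0,0,0, 0,0,0,0,0,0,0, 0,0,0,0,0,0,0, 0,0,0,0,0,0,0, 0,0,0,0,0,0,0]'
for i in 1 2 3; do python3 -m crank '[0,0,0,0,0,0,0, 0,0,0,0,0,0,0]' | egrep 'force|pos'; done
python3 -c "
from h import *
o=observe();print(o['joint_efforts'])
im=get_image('side')['frame'][60:360,200:400,::-1];cv2.imwrite('pics/l1.png',cv2.resize(im,None,fx=2,fy=2))"
```

```text
time_s: 5.6
position: [0.496, 0.0626, 0.1352]
tool_rot: [[0.985, 0.172, -0.0], [0.172, -0.985, 0.0], [-0.0, -0.0, -1.0]]
ft_force: [-0.6, 0.4, -1.5]
grip_width: 0.0573
position: [0.496, 0.0626, 0.1353]
ft_force: [0.2, 0.1, -1.1]
position: [0.496, 0.0626, 0.1353]
ft_force: [-0.1, 0.0, -2.2]
position: [0.496, 0.0626, 0.1353]
ft_force: [-0.7, -0.8, -1.3]
[-2.88803549e-04 -4.28009212e+01 -1.91707760e+01  2.56380459e-03
  1.15553234e-03 -3.32984371e-05]
```

View pics/l1.png

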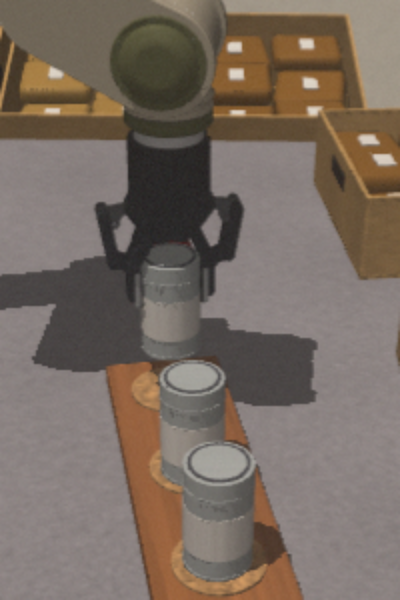

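The tin is lifted clear, hanging upright over its mat at crop position (170,300). The force is about -1.5 N, so it weighs about 0.16 kg and is part full. I'm setting it back.

```bash
python3 -m crank '[0,0,0,0,0,-0.005,0, 0,0,0,0,0,-0.01,0, 0,0,0,0,0,-0.01,0, 0,0,0,0,0,-0.01,0, 0,0,0,0,0,-0.005,0, 0,0,0,0,0,-0.005,0, 0,0,0,0,0,-0.003,0, 0,0,0,0,0,-0.002,0, 0,0,0,0,0,0,0, 0,0,0,0,0,0,0, 0,0,0,0,0,0,0, 0,0,0,0,0,0,0]'
python3 -m crank '[0,0,0,0,0,0,50, 0,0,0,0,0,0,75, 0,0,0,0,0,0,85, 0,0,0,0,0,0,100, 0,0,0,0,0,0,100, 0,0,0,0,0,0,100, 0,0,0,0,0,0,100, 0,0,0,0,0,0,100, 0,0,0,0,0,0,100]'
```

```text
time_s: 7.45
position: [0.496, 0.0626, 0.0859]
tool_rot: [[0.985, 0.172, 0.0], [0.172, -0.985, -0.0], [0.0, 0.0, -1.0]]
ft_force: [-2.3, 0.2, 6.3]
grip_width: 0.057
time_s: 8.35
position: [0.496, 0.0626, 0.0853]
tool_rot: [[0.985, 0.172, -0.0], [0.172, -0.985, -0.0], [-0.0, 0.0, -1.0]]
ft_force: [-0.1, -0.2, 0.2]
grip_width: 0.0855
```

```bash
python3 -m crank '[0,0,0,0,0,0.01,100, 0,0,0,0,0,0.02,100, 0,0,0,0,0,0.02,100, 0,0,0,0,0,0.02,100, 0,0,0,0,0,0.02,100, 0,0,0,0.004,-0.022,0,100, 0,0,0,0.004,-0.022,0,100, 0,0,0,0.004,-0.022,0,100, 0,0,0,0.004,-0.022,0,100, 0,0,0,0.003,-0.022,0,100, 0,0,0,0.003,-0.022,0,100, 0,0,0,0,0,0,100, 0,0,0,0,0,0,100]'
python3 -m crank '[0,0,0,0,0,-0.02,100, 0,0,0,0,0,-0.02,100, 0,0,0,0,0,-0.02,100, 0,0,0,0,0,-0.02,100, 0,0,0,0,0,-0.01,100, 0,0,0,0,0,0,100, 0,0,0,0,0,0,100, 0,0,0,0,0,0,0, 0,0,0,0,0,0,0, 0,0,0,0,0,0,0, 0,0,0,0,0,0,0, 0,0,0,0,0,0,0, 0,0,0,0,0,0,0, 0,0,0,0,0,0,0, 0,0,0,0,0,0,0, 0,0,0,0,0,0,0]' 40
```

```text
time_s: 9.65
position: [0.5179, -0.0693, 0.1757]
tool_rot: [[0.985, 0.171, 0.0], [0.171, -0.985, 0.0], [0.0, -0.0, -1.0]]
ft_force: [0.2, 0.4, 0.1]
grip_width: 0.0857
time_s: 11.25
position: [0.5182, -0.0695, 0.0862]
tool_rot: [[0.985, 0.172, 0.001], [0.172, -0.985, -0.0], [0.001, 0.001, -1.0]]
ft_force: [-2.1, 0.4, 5.2]
grip_width: 0.0571
```

```bash
python3 -m crank '[0,0,0,0,0,0.005,0, 0,0,0,0,0,0.01,0, 0,0,0,0,0,0.01,0, 0,0,0,0,0,0.01,0, 0,0,0,0,0,0.01,0, 0,0,0,0,0,0.005,0, 0,0,0,0,0,0,0, 0,0,0,0,0,0,0, 0,0,0,0,0,0,0, 0,0,0,0,0,0,0, 0,0,0,0,0,0,0, 0,0,0,0,0,0,0]'
for i in 1 2 3; do python3 -m crank '[0,0,0,0,0,0,0, 0,0,0,0,0,0,0]' | egrep 'force|pos'; done
python3 -c "
from h import *
o=observe();print(o['joint_efforts'])
im=get_image('side')['frame'][60:360,200:400,::-1];cv2.imwrite('pics/l2.png',cv2.resize(im,None,fx=2,fy=2))"
```

```text
time_s: 12.45
position: [0.5179, -0.0694, 0.1352]
tool_rot: [[0.985, 0.172, -0.0], [0.172, -0.985, 0.0], [-0.0, -0.0, -1.0]]
ft_force: [-1.0, -0.3, -0.8]
grip_width: 0.0572
position: [0.518, -0.0694, 0.1353]
ft_force: [0.0, 0.6, -1.9]
position: [0.518, -0.0694, 0.1353]
ft_force: [0.3, -0.1, -1.5]
position: [0.518, -0.0694, 0.1353]
ft_force: [0.3, -0.3, -2.0]
[-8.94488016e-05 -4.49484015e+01 -1.95472258e+01 -9.10419021e-04
  4.31980698e-04 -1.68886243e-05]
```

View pics/l2.png

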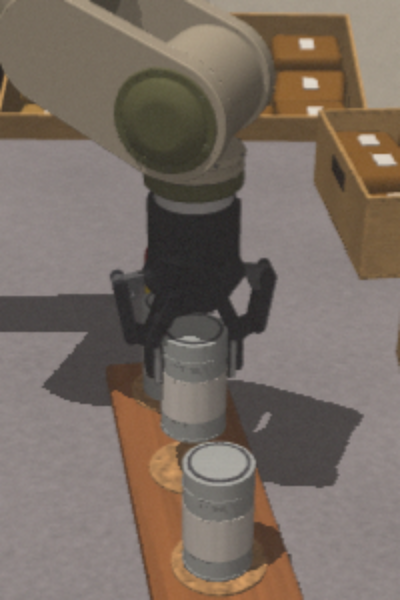

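The middle tin is up and upright, with the left tin standing on its mat behind it. It reads about -1.6 N, so it is part full too. I'm setting it back and going to the right tin.

```bash
python3 -m crank '[0,0,0,0,0,-0.005,0, 0,0,0,0,0,-0.01,0, 0,0,0,0,0,-0.01,0, 0,0,0,0,0,-0.01,0, 0,0,0,0,0,-0.005,0, 0,0,0,0,0,-0.005,0, 0,0,0,0,0,-0.003,0, 0,0,0,0,0,-0.002,0, 0,0,0,0,0,0,0, 0,0,0,0,0,0,0, 0,0,0,0,0,0,0, 0,0,0,0,0,0,0]'
python3 -m crank '[0,0,0,0,0,0,50, 0,0,0,0,0,0,75, 0,0,0,0,0,0,85, 0,0,0,0,0,0,100, 0,0,0,0,0,0,100, 0,0,0,0,0,0,100, 0,0,0,0,0,0,100, 0,0,0,0,0,0,100, 0,0,0,0,0,0,100]'
python3 -m crank '[0,0,0,0,0,0.01,100, 0,0,0,0,0,0.02,100, 0,0,0,0,0,0.02,100, 0,0,0,0,0,0.02,100, 0,0,0,0,0,0.02,100, 0,0,0,0.004,-0.021,0,100, 0,0,0,0.004,-0.02,0,100, 0,0,0,0.003,-0.02,0,100, 0,0,0,0.003,-0.02,0,100, 0,0,0,0.003,-0.02,0,100, 0,0,0,0.003,-0.02,0,100, 0,0,0,0,0,0,100, 0,0,0,0,0,0,100]'
python3 -c "
from h import *
snap('top','t3')['frame'];im=load('t3')['frame'][190:340,220:480,::-1];cv2.imwrite('pics/t3c.png',cv2.resize(im,None,fx=3,fy=3))"
```

```text
time_s: 14.3
position: [0.518, -0.0694, 0.0863]
tool_rot: [[0.985, 0.172, 0.001], [0.172, -0.985, -0.0], [0.001, 0.001, -1.0]]
ft_force: [-4.1, 0.5, 6.3]
grip_width: 0.0574
time_s: 15.2
position: [0.518, -0.0694, 0.0853]
tool_rot: [[0.985, 0.172, 0.0], [0.172, -0.985, -0.0], [0.0, 0.0, -1.0]]
ft_force: [-0.2, 1.1, -0.6]
grip_width: 0.0851
time_s: 16.5
position: [0.5379, -0.1905, 0.1752]
tool_rot: [[0.985, 0.171, -0.0], [0.171, -0.985, 0.0], [-0.0, -0.001, -1.0]]
ft_force: [-0.3, -0.7, -1.1]
grip_width: 0.085
```

View pics/t3c.png

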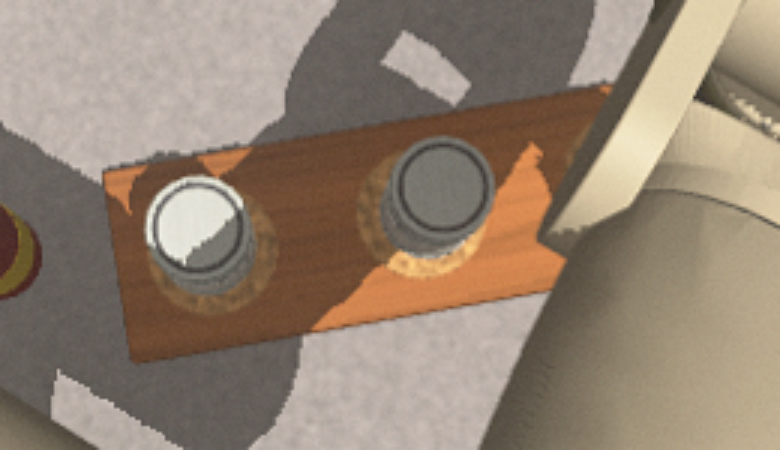

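The left and middle lids are at about (286,265) and (367.7,252.3), where they started and upright. I'm descending on the right tin, gripping it and hefting it.

```bash
python3 -m crank '[0,0,0,0,0,-0.02,100, 0,0,0,0,0,-0.02,100, 0,0,0,0,0,-0.02,100, 0,0,0,0,0,-0.02,100, 0,0,0,0,0,-0.01,100, 0,0,0,0,0,0,100, 0,0,0,0,0,0,100, 0,0,0,0,0,0,0, 0,0,0,0,0,0,0, 0,0,0,0,0,0,0, 0,0,0,0,0,0,0, 0,0,0,0,0,0,0, 0,0,0,0,0,0,0, 0,0,0,0,0,0,0, 0,0,0,0,0,0,0, 0,0,0,0,0,0,0]' 50
python3 -m crank '[0,0,0,0,0,0.005,0, 0,0,0,0,0,0.01,0, 0,0,0,0,0,0.01,0, 0,0,0,0,0,0.01,0, 0,0,0,0,0,0.01,0, 0,0,0,0,0,0.005,0, 0,0,0,0,0,0,0, 0,0,0,0,0,0,0, 0,0,0,0,0,0,0, 0,0,0,0,0,0,0, 0,0,0,0,0,0,0, 0,0,0,0,0,0,0]'
for i in 1 2 3; do python3 -m crank '[0,0,0,0,0,0,0, 0,0,0,0,0,0,0]' | egrep 'force|pos'; done
```

```text
time_s: 18.15
position: [0.5382, -0.1906, 0.0864]
tool_rot: [[0.985, 0.172, 0.001], [0.172, -0.985, -0.001], [0.001, 0.001, -1.0]]
ft_force: [-1.6, 1.5, 6.0]
grip_width: 0.0573
time_s: 19.35
position: [0.5379, -0.1904, 0.1352]
tool_rot: [[0.985, 0.172, -0.0], [0.172, -0.985, 0.0], [-0.0, -0.0, -1.0]]
ft_force: [-0.5, 1.1, -4.4]
grip_width: 0.0573
position: [0.538, -0.1904, 0.1353]
ft_force: [-1.2, 0.2, -4.2]
position: [0.538, -0.1904, 0.1353]
ft_force: [0.8, -0.3, -4.9]
position: [0.538, -0.1904, 0.1353]
ft_force: [-0.5, -0.3, -4.0]
```

The right tin reads about -4.4 N (0.45 kg), so it is the full one. I'm raising it to 20 cm.

```bash
python3 -m crank '[0,0,0,0,0,0.005,0, 0,0,0,0,0,0.012,0, 0,0,0,0,0,0.015,0, 0,0,0,0,0,0.015,0, 0,0,0,0,0,0.015,0, 0,0,0,0,0,0.015,0, 0,0,0,0,0,0.015,0, 0,0,0,0,0,0.015,0, 0,0,0,0,0,0.012,0, 0,0,0,0,0,0.006,0, 0,0,0,0,0,0,0, 0,0,0,0,0,0,0, 0,0,0,0,0,0,0, 0,0,0,0,0,0,0, 0,0,0,0,0,0,0, 0,0,0,0,0,0,0]'
python3 -c "
from h import *
im=snap('side','s4');print(proj(im,[.538,-.1905,.2]),proj(im,[.538,-.1905,.3]));print(observe()['qvel'])"
```

```text
time_s: 21.55
position: [0.538, -0.1904, 0.2601]
tool_rot: [[0.985, 0.172, -0.0], [0.172, -0.985, 0.0], [-0.0, -0.0, -1.0]]
ft_force: [0.4, -0.1, -4.5]
grip_width: 0.0568
[310.67917407 251.16565312] [311.70711269 191.85152251]
[-0.06594772 -0.09866044 -0.09353958 -0.04790104  0.07936971 -0.0393011 ]
```

View pics/s4.png

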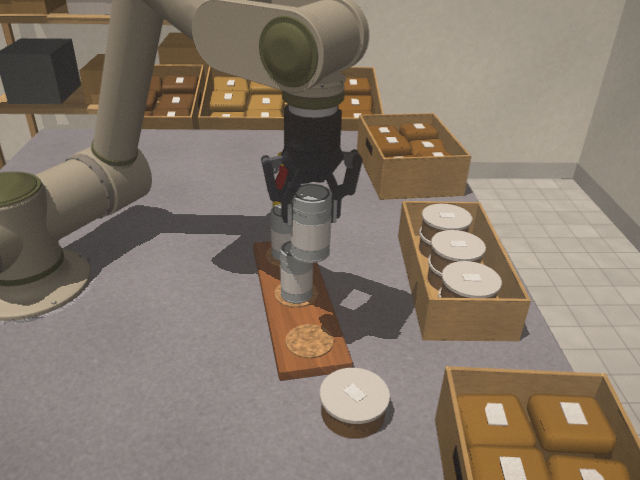

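The tin is held upright with its lid near (312,192) and the middle of its underside near (311,251). Both match the projections for a bottom at 0.20 m. The other two tins stand on their mats, and the tub and bottle haven't moved.

```bash
python3 -c "
from rig import *
print(close_job())"
```

```text
the job is handed in; nothing more can be done
None
```

I hefted the tins from left to right, and the right-hand one is the full tin. The arm is holding it upright and still, with its bottom about 20 cm above the counter. The job was handed in at about 21.6 s of the 72 s allowed.

| Tin | Force when lifted 5 cm | Estimated mass |
|---|---|---|
| Left | about 1.5 N | 0.16 kg |
| Middle | about 1.6 N | 0.16 kg |
| Right | about 4.4 N | 0.45 kg |

Single force readings varied by about 0.5 N, which is small against the 3 N gap between the right tin and the others.

- **Held tin:** in the last side picture its lid and underside are where they should be for a bottom at 0.20 m. The fingers are 57 mm apart, the joints were still, and the load reads 4.5 N.
- **Other two tins:** after I set them back, the top picture put them within about 1 pixel of where they started. They are still standing on their mats in the last side picture.
- **Bystanders:** the tub and bottle look untouched in the last side picture, though the arm partly hides the bottle.
- **Disagreements:** no check failed. The only odd reading was a 5–6 N vertical force whenever the gripper closed on a standing tin or pressed it back onto its mat. It went away on lifting or letting go.

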